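# Probe thermometer from its cradle into the mug

### The job

Take the probe thermometer out of its moulded cradle, tip it so that the probe slopes steeply down (about 45 degrees or more), and hold its tip inside the taller mug, about halfway down, to take a reading. Finish while still holding it, steady, with the thermometer not touching the mug. Leave both mugs and the egg cup where they stand.

Things in the scene. Friction and masses are not known exactly. Their poses are not given: they have to be found in the camera images.
- thermometer: Digital probe thermometer, 60 g: white handle 100 x 22 x 18 mm (local x, y, z), display on its +z face (up at the start), and a straight steel probe, 5 mm thick, that sticks out 120 mm from the handle's -x end on its centre line (9 mm collar at its root). Origin: centre of the handle. It lies level in the cradle; grip it at mid-handle across the 22 mm width.
- probe_tip (a point): The tip of the thermometer's probe, at (-170, 0, 0) mm in the thermometer's frame.
- case: Open grey cradle 250 x 70 x 20 mm, fixed; origin at underside centre. Thermometer axes parallel to cradle axes, handle centre at cradle (60, 0, 15) mm, 2 mm clearance round the handle. Cavity floor 6 mm above the worktop, handle top 4 mm above the walls. Beside mid-handle both side walls are cut away for the fingers: 54 mm long, out to the cradle's sides, down to the 6 mm floor.
- tall_mug: The taller of two mugs: white, small green pattern, 99 mm high, loose, empty, upright. 88 mm across at the rim, 66 mm at the foot; clear inside about 66 mm at the mouth, 54 mm halfway down, inner floor 8 mm up. Handle at local -y reaches 76 mm from the round body's axis. Origin on the underside, 15.5 mm from that axis towards the handle.
- mug_mouth (a point): Centre of the taller mug's mouth, on the body's axis at rim height (99 mm above its foot).
- low_mug: The lower mug, 66 mm high and 73 mm across, with a handle, loose; not to be disturbed. Origin at the centre of its underside. It may stand left or right of the taller mug.
- loose_egg_cup: Egg cup 49 mm across and 56 mm high, loose, standing near the front edge; not to be disturbed. Origin at the centre of its underside.
- acrylic_cube: Clear acrylic display cube, 170 x 170 x 210 mm, fixed behind the mugs; an obstacle to keep clear of. Origin at the centre of its underside.
- acrylic_riser: Clear acrylic stand like a low table, 303 mm (x) by 330 mm (y), 148 mm high, fixed behind the cradle; an obstacle to keep clear of. Origin at the centre of its underside.

How it is judged:
By the outcome, as a careful person would: the job done as asked, in the order asked, and still so for the second after the job is handed in, while the arm keeps its last pose, push and grip.
It also fails if it takes over 32 s, if anything falls off the work surface, if the arm or the gripper's body presses on something with over 40 N, if the wrist force passes 120 N, or if a joint passes its speed limit or range.

### The arm

A 7-joint arm with a two-finger parallel gripper is mounted at the origin on a cart in front of the work surface, level with it; the furniture and walls round the work are solid. World frame = base frame: x ahead of the robot, y to its left, z up, the work surface at z = 0. Lengths are in m, angles in rad, forces in N, time in s.
With the tool pointing down it reaches from about 0.4 to 0.9 m from the base axis. Payload 5.5 kg.
Tool frame: the origin (TCP) lies on the centre line of the jaws, within the pads' length; the fingertips stand 8 mm ahead of it and the grasp point (between the pads) lies 11 mm behind it; z points along the fingers, y is the line along which they close (so a half turn about z gives the same grasp; the last joint's range is limited). The gripper opens to 92 mm and grips with 3 to 60 N. Pads are 19 mm wide; open, the fingers measure 130 mm over their backs; the gripper's body (75 mm by 190 mm) begins 47 mm behind the grasp point.
Start: joints at [-1.06, 0.501, -0.427, 1.55, 0.221, 1.138, -0.21], TCP at [0.159, 0.63, 0.235] pointing down, gripper open.
Joint ranges: [-2.88, 2.88], [-0.31, 2.03], [-1.54, 1.56], [0.2, 2.42], [-1.41, 4.55], [0.19, 2.02], [-2.57, 2.57]. Speed limits (rad/s): [2.57, 2.57, 3.14, 3.14, 3.14, 3.14, 3.14].

### API

Orientations are given as a unit quaternion [x, y, z, w].
In Python, from station import bot gives the robot as it stands. The module is installed in compiled form; this text tells all that it offers.
- The arm moves only by the shell command python3 -m pendant 'ROWS' [FORCE]. ROWS is JSON, a list of rows, each an object with "offset": the shift along the tool's x, y, z scaled (see below), a list of three; "roll": the turn about the tool's z scaled (see below); "gripper": the opening, from 0 (shut) to 1 (fully open). In form: [{"offset": [x, y, z], "roll": roll, "gripper": gripper}, ...]. A call has 1 to 12 rows; each row is the pose to reach, as a shift and turn from the pose commanded when the call began, along the tool's axes at that moment, turning the shorter way round; what a row does not reach only later rows make up. The controller multiplies each number of a shift by 0.1 m and each number of a turn by pi rad. A row lasts 1/8 s, in which the tool goes at most 62.5 mm and 10.7 degrees, less where a joint would pass 70% of its speed; a pose out of reach is approached as far as the arm can. A call with a number of a shift or a turn outside -1 to 1 is refused whole. A call with a gripper value outside its range is refused whole. The fingers move at their own pace and stop on an object; FORCE is the grip in N (left out, the last holds). Time passes only in rows, so rows that repeat a pose let the fingers close. It gives the time, the measured TCP pose, the force, the opening and the grip force at its end, in the units of the state.
- bot.read_state(): the state, without advancing time (a new reading comes with each control period).
- bot.get_image(name): name is "scene" or "top"; returns a dict with "img" (400x640x3 uint8, red, green, blue), "fovy" (degrees; the focal length in pixels is half the picture's height over the tangent of half this angle, whatever the lens; pixels are square), "cx", "cy" (the principal point, pixels), "k1" (the pictures are not rectified: a ray, as slopes to the right and down, at radius r is drawn at 1 + k1 r^2 times it, then the intrinsics apply), "extrinsics" (4x4, takes a point from world to camera coordinates). Camera axes: x right, y down, z forward; pixel columns grow to the right and rows downward; lengths in m; the calibration is good to about 2 mm. A picture is of the moment at which its call begins. There is no depth.
- bot.hand_in(): hands the job in; it is judged then, once.
The state is a dict: "clock": time; "qpos": joint angles; "joint_velocities": joint speeds; "joint_efforts": joint torques, N m; "position": TCP position; "orientation": TCP orientation; "wrist_force": force on the tool from outside, world axes, zero at the start; "torque": the same for the moment, N m; "opening": finger opening in m; "grip_force": force on a finger pad.
Only numpy, scipy, OpenCV 4.12 (cv2) and the standard library are available. Lean on these libraries where they do the work, as an engineer would, in place of code of your own. Each camera call takes 0.05 s, during which the arm holds its last target. There are 200 camera calls.

## Working session

There is one attempt and no reset: what is moved stays moved. The work goes in short steps, Python scripts to look and compute and a shell command to move; the robot and the scene stay as the last step left them, time stands still between calls to the robot, and variables do not carry over. Pictures are saved under pics/ and viewed, at most 10 in all, crops included, and the job is handed in when it is done.

```bash
mkdir -p pics; cat > h.py <<'E'
import numpy as np, cv2
from station import bot
from scipy.spatial.transform import Rotation as R
def cam(n):
    d=bot.get_image(n); h,w=d["img"].shape[:2]
    f=h/2/np.tan(np.radians(d["fovy"])/2)
    d["K"]=np.array([[f,0,d["cx"]],[0,f,d["cy"]],[0,0,1]]); d["D"]=np.array([d["k1"],0,0,0.]); d["E"]=np.array(d["extrinsics"]); return d
def ray(d,uv):
    s=cv2.undistortPoints(np.array(uv,float).reshape(-1,1,2),d["K"],d["D"])[:,0]
    E=d["E"]; v=np.c_[s,np.ones(len(s))]@E[:3,:3]; return -E[:3,:3].T@E[:3,3],v
def onz(d,uv,z):
    c,v=ray(d,uv); return c+v*((z-c[2])/v[:,2])[:,None]
def proj(d,P):
    E=d["E"]; return cv2.projectPoints(np.array(P,float).reshape(-1,1,3),cv2.Rodrigues(E[:3,:3])[0],E[:3,3],d["K"],d["D"])[0][:,0]
E
python3 - <<'E'
from h import *
for n in("scene","top"):
    d=cam(n); cv2.imwrite(f"pics/{n}0.png",d["img"][...,::-1]); print(n,d["fovy"],d["cx"],d["cy"],d["k1"],ray(d,[[320,200]]))
print(bot.read_state())
E
```

```text
scene 43.380928585213624 311.90123292539386 203.54478964147145 -0.1360273001018109 (array([-0.50796811,  0.53062023,  0.77012261]), array([[ 0.79841928, -0.33778104, -0.49873817]]))
top 56.58011755865762 317.23837972595794 194.99492946863248 -0.0494751414165949 (array([-0.03460741, -0.16252375,  0.92588828]), array([[ 0.54539058,  0.25381867, -0.7989755 ]]))
{'clock': 0.1, 'qpos': array([-1.05978198,  0.50176072, -0.42679725,  1.55134031,  0.22077513,
        1.13829357, -0.21028699]), 'joint_velocities': array([ 0.00035449, -0.00316821, -0.00018524, -0.00387549, -0.0024349 ,
       -0.00020009,  0.00011156]), 'joint_efforts': array([-1.17548919e-02, -5.67871785e+01, -5.83838314e+00, -2.79913044e+01,
       -6.89497031e-02,  2.41522811e-02,  4.54681106e-05]), 'position': array([0.15932057, 0.62953646, 0.23377912]), 'orientation': array([ 1.23570028e-01,  9.92335466e-01, -8.65168955e-04, -1.49121313e-04]), 'wrist_force': array([-0.33539766,  0.32096411,  0.0808923 ]), 'torque': array([ 0.04603109, -0.04019672,  0.02821862]), 'grip_force': 0.0, 'opening': 0.09189459189724962}
```

View pics/scene0.png

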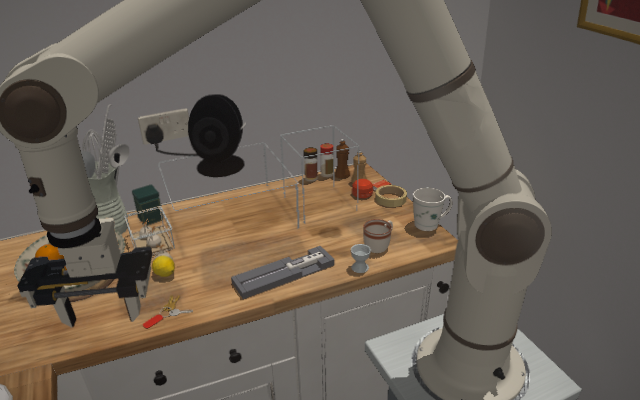

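View pics/top0.png

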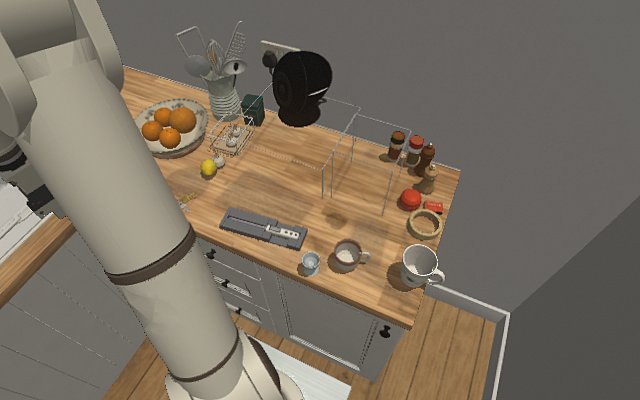

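The scene view shows the cradle at (285,272), the tall mug at (428,208), the low mug at (377,237) and the egg cup at (360,259). In the top view they are at (263,229), (420,265), (348,255) and (310,264). I'll enlarge both views to measure.

```bash
python3 - <<'E'
import cv2
t=cv2.imread("pics/top0.png");s=cv2.imread("pics/scene0.png")
a=cv2.resize(t[195:300,210:450],None,fx=3.3,fy=3.3,interpolation=cv2.INTER_CUBIC)
cv2.imwrite("pics/topc.png",a)
cv2.imwrite("pics/scc.png",cv2.resize(s[180:300,225:460],None,fx=3.3,fy=3.3,interpolation=cv2.INTER_CUBIC))
E
```

```text
(no output)
```

View pics/topc.png

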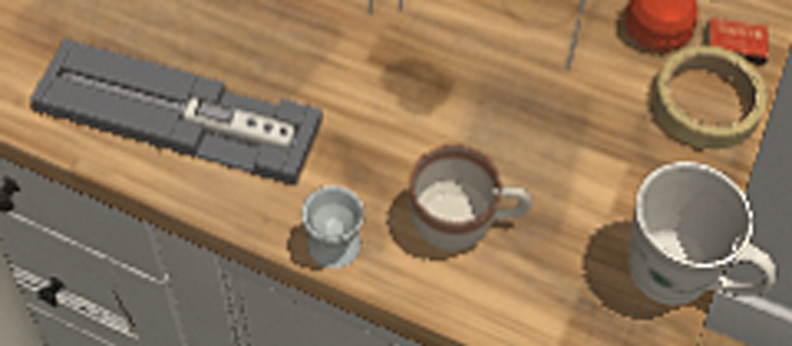

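View pics/scc.png

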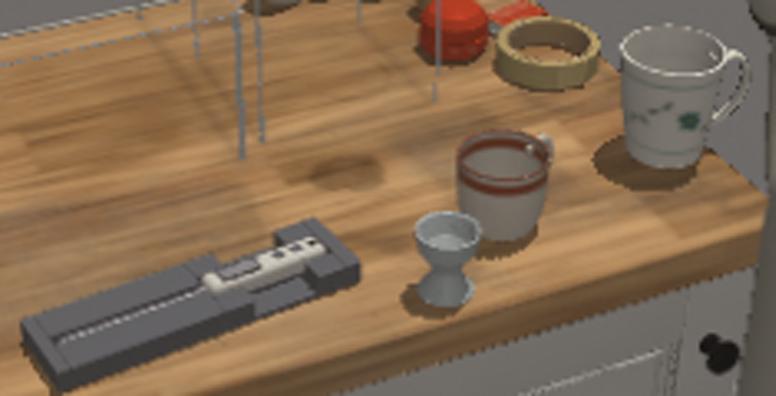

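The top crop shows the cradle corners at (65,40), (321,108) and (297,183), the handle from (187,108) to (292,135), and the tall mug's rim centre at about (694,217). In the scene crop the rim centre is about (673,49), and the mug's handle points right, away from the cradle.

```bash
cat > m.py <<'E'
from h import *
T=cam("top");S=cam("scene")
t=lambda p:(np.array(p,float).reshape(-1,2)+.5)/3.3-.5+[210,195]
s=lambda p:(np.array(p,float).reshape(-1,2)+.5)/3.3-.5+[225,180]
np.set_printoptions(precision=4,suppress=True)
for n,a,b,z in [("tall",(694,217),(673,49),.099),("low",(456,189),(503,157),.066),("egg",(333,212),(448,237),.056)]:
    print(n,onz(T,t(a),z)[0],onz(S,s(b),z)[0])
print("tall rim LR top",onz(T,t([(636,205),(752,228)]),.099))
print("mug handle far",onz(T,t([(773,275)]),.07),onz(S,s([(748,70)]),.07))
print("low handle",onz(T,t([(530,203)]),.045))
print("cradle top TL TR BR BL",onz(T,t([(65,40),(321,108),(297,183),(33,102)]),.02))
print("cradle scene FL(back) ,BR(back),FR",onz(S,s([(22,346),(315,220),(359,264),(60,382)]),.02))
for n,d,(x0,y0,x1,y1) in [("T",T,(260,220,303,242)),("S",S,(283,248,326,272))]:
    im=d["img"][y0:y1,x0:x1]; hsv=cv2.cvtColor(im,cv2.COLOR_RGB2HSV)
    m=((hsv[...,2]>165)&(hsv[...,1]<70)).astype(np.uint8)
    m=cv2.morphologyEx(m,cv2.MORPH_CLOSE,np.ones((5,5)))
    nn,l,st,_=cv2.connectedComponentsWithStats(m); k=1+st[1:,4].argmax()
    v,u=np.nonzero(l==k); P=onz(d,np.c_[u+x0,v+y0],.024)[:,:2].astype(np.float32)
    print(n,st[k],cv2.minAreaRect(P),P.mean(0))
print("probe pts",onz(T,t([(60,72),(187,105)]),.016),onz(S,s([(60,343),(203,291)]),.016))
E
python3 m.py
```

```text
tall [ 0.4647 -0.2043  0.099 ] [ 0.4691 -0.2039  0.099 ]
low [ 0.429  -0.0274  0.066 ] [ 0.4292 -0.0232  0.066 ]
egg [0.3739 0.0546 0.056 ] [0.3652 0.0576 0.056 ]
tall rim LR top [[ 0.4561 -0.1615  0.099 ]
 [ 0.4741 -0.2465  0.099 ]]
mug handle far [[ 0.4597 -0.274   0.07  ]] [[ 0.4542 -0.2728  0.07  ]]
low handle [[ 0.4537 -0.0831  0.045 ]]
cradle top TL TR BR BL [[0.4445 0.3626 0.02  ]
 [0.478  0.1176 0.02  ]
 [0.4025 0.1028 0.02  ]
 [0.3754 0.3506 0.02  ]]
cradle scene FL(back) ,BR(back),FR [[0.4163 0.3691 0.02  ]
 [0.4728 0.1177 0.02  ]
 [0.4063 0.1104 0.02  ]
 [0.3676 0.355  0.02  ]]
T [  6   5  33  14 150] ((0.43396908044815063, 0.1751789152622223), (0.020591402426362038, 0.09574119746685028), 7.792492866516113) [0.434  0.1664]
S [ 20   4  20  11 101] ((0.43515798449516296, 0.1586161106824875), (0.019962338730692863, 0.054795172065496445), 7.257805347442627) [0.4348 0.157 ]
probe pts [[0.4146 0.3491 0.016 ]
 [0.4328 0.2273 0.016 ]] [[0.4135 0.3422 0.016 ]
 [0.4287 0.2275 0.016 ]]
```

```bash
python3 - <<'E'
exec(open("m.py").read().split("for n,a,b")[0])
print("top feet",onz(T,[(322,195),(383,213)],0))
print("scene feet",onz(S,s([(242,157),(262,140),(435,100),(195,52),(360,22)]),0))
a=cv2.resize(T["img"][70:225,190:440,::-1],None,fx=3.2,fy=3.2,interpolation=cv2.INTER_CUBIC);cv2.imwrite("pics/topd.png",a)
a=cv2.resize(S["img"][110:240,140:380,::-1],None,fx=3.3,fy=3.3,interpolation=cv2.INTER_CUBIC);cv2.imwrite("pics/scd.png",a)
E
```

```text
top feet [[ 0.618   0.1342  0.    ]
 [ 0.6337 -0.0627 -0.    ]]
scene feet [[ 0.6102  0.1263  0.    ]
 [ 0.6281  0.1007  0.    ]
 [ 0.625  -0.0654  0.    ]
 [ 0.7994  0.1005  0.    ]
 [ 0.7872 -0.0662  0.    ]]
```

View pics/topd.png

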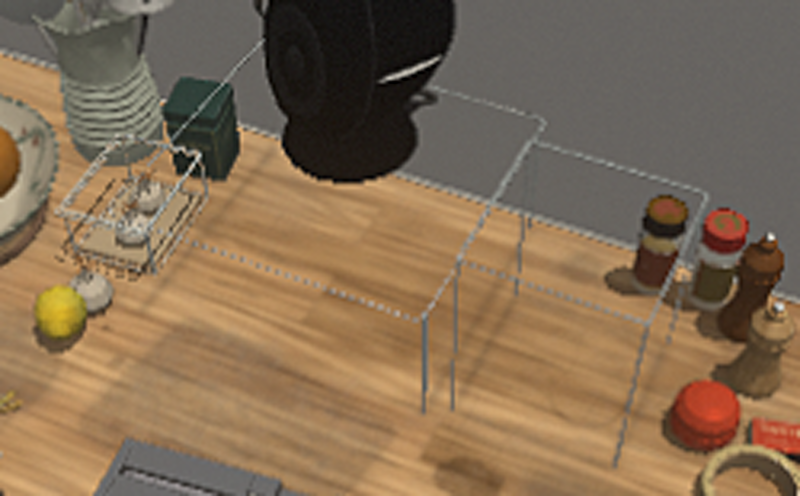

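View pics/scd.png

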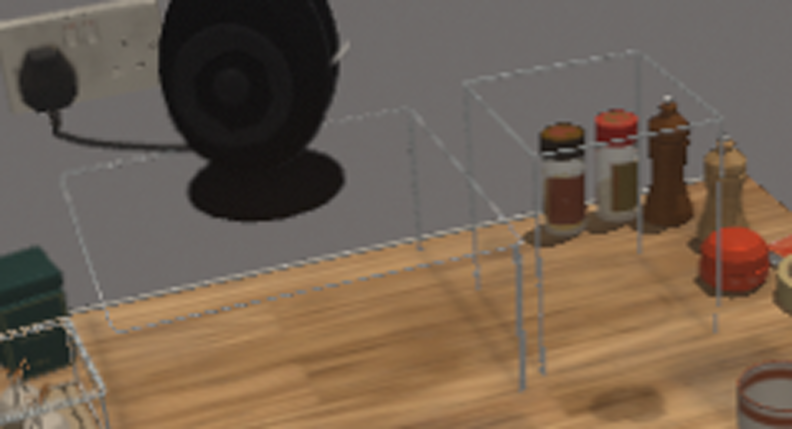

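The riser's front edge is at about x = 0.614 and the cube starts at x = 0.627, so the area in front of both is clear. I'm moving over the cradle.

```bash
cat > rel.py <<'E'
import sys
from h import *
# usage: x y z heading_deg(tool y line) -> offset/roll numbers
x,y,z,a=map(float,sys.argv[1:5]); s=bot.read_state(); r=R.from_quat(s["orientation"])
o=r.inv().apply(np.array([x,y,z])-s["position"])/.1
h=r.apply([0,1,0]); c=np.degrees(np.arctan2(h[1],h[0])); d=((c-a+90)%180-90)/180
print("clock",s["clock"],"pos",s["position"].round(4),"heading",c.round(2),"offset",o.round(3),"roll",round(d,4),"q7",s["qpos"][6].round(2),"F",s["wrist_force"].round(2),"open",s["opening"],"grip",s["grip_force"])
E
python3 -m pendant '[{"offset":[-0.5,-0.5,0],"roll":0,"gripper":1},{"offset":[-1,-1,0],"roll":0,"gripper":1},{"offset":[-1,-1,0],"roll":0,"gripper":1}]' 10
python3 -m pendant '[{"offset":[-0.5,-0.5,0],"roll":0,"gripper":1},{"offset":[-1,-1,0],"roll":0,"gripper":1},{"offset":[-1,-1,0],"roll":0,"gripper":1}]'
python3 -m pendant '[{"offset":[-0.5,-0.5,0],"roll":0,"gripper":1},{"offset":[-1,-1,0],"roll":0,"gripper":1},{"offset":[-1,-1,0],"roll":0,"gripper":1}]'
python3 rel.py 0.434 0.1665 0.12 7.3
```

```text
clock: 0.68
position: [0.2352, 0.5048, 0.2344]
orientation: [0.126, 0.992, -0.001, 0.001]
wrist_force: [-0.0, -0.1, -0.3]
opening: 0.0914
grip_force: 0.0
clock: 1.05
position: [0.3066, 0.384, 0.2348]
orientation: [0.126, 0.992, -0.001, 0.001]
wrist_force: [-0.3, -0.1, 0.1]
opening: 0.0916
grip_force: 0.0
clock: 1.42
position: [0.3786, 0.2632, 0.2349]
orientation: [0.126, 0.992, -0.0, 0.0]
wrist_force: [-0.3, 0.5, 0.3]
opening: 0.0915
grip_force: 0.0
clock 1.425 pos [0.3786 0.2632 0.2349] heading 75.55 offset [-0.777 -0.798  1.15 ] roll 0.3792 q7 0.61 F [-0.34  0.49  0.32] open 0.09148263178878403 grip 0.0
```

```bash
python3 -m pendant '[{"offset":[-0.4,-0.4,0],"roll":-0.059,"gripper":1},{"offset":[-0.777,-0.798,0],"roll":-0.118,"gripper":1},{"offset":[-0.777,-0.798,0.2],"roll":-0.177,"gripper":1},{"offset":[-0.777,-0.798,0.4],"roll":-0.236,"gripper":1},{"offset":[-0.777,-0.798,0.6],"roll":-0.295,"gripper":1},{"offset":[-0.777,-0.798,0.8],"roll":-0.354,"gripper":1},{"offset":[-0.777,-0.798,1],"roll":-0.413,"gripper":1},{"offset":[-0.777,-0.798,1],"roll":-0.472,"gripper":1},{"offset":[-0.777,-0.798,1],"roll":-0.531,"gripper":1},{"offset":[-0.777,-0.798,1],"roll":-0.59,"gripper":1},{"offset":[-0.777,-0.798,1],"roll":-0.621,"gripper":1},{"offset":[-0.777,-0.798,1],"roll":-0.621,"gripper":1}]'
python3 rel.py 0.434 0.1665 0.018 7.3
python3 - <<'E'
from h import *
for n in ("scene","top"):
    d=cam(n); c=proj(d,[[.434,.17,.06]])[0].astype(int); print(n,c)
    x,y=max(c[0]-70,0),max(c[1]-60,0)
    globals()[n]=cv2.resize(d["img"][y:y+100,x:x+140,::-1],(560,400),interpolation=cv2.INTER_CUBIC)[:295]if 0 else cv2.resize(d["img"][y:y+100,x:x+140,::-1],(400,286),interpolation=cv2.INTER_CUBIC)
cv2.imwrite("pics/pre.png",np.hstack([scene,top]))
E
```

```text
clock: 2.92
position: [0.4328, 0.1706, 0.135]
orientation: [0.752, -0.659, -0.001, -0.001]
wrist_force: [0.1, -0.1, 0.9]
opening: 0.092
grip_force: 0.0
clock 2.925 pos [0.4328 0.1706 0.135 ] heading -172.46 offset [ 0.046 -0.006  1.17 ] roll 0.0013 q7 2.57 F [ 0.08 -0.09  0.94] open 0.09195600635687406 grip 0.0
scene [306 246]
top [282 224]
```

View pics/pre.png

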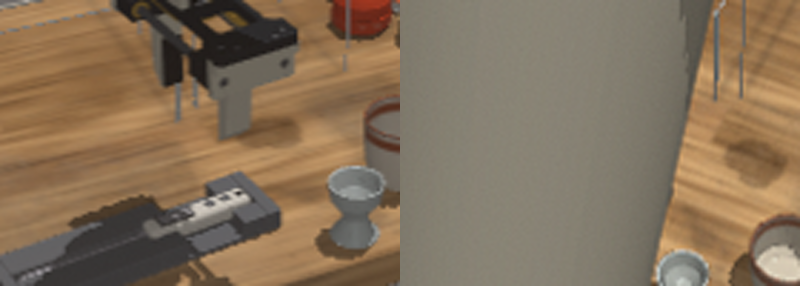

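The last joint ended at its limit of 2.57, so I'll take the half-turn the other way.

```bash
python3 -m pendant '[{"offset":[0,0,0],"roll":0.05,"gripper":1},{"offset":[0,0,0],"roll":0.105,"gripper":1},{"offset":[0,0,0],"roll":0.16,"gripper":1},{"offset":[0,0,0],"roll":0.215,"gripper":1},{"offset":[0,0,0],"roll":0.27,"gripper":1},{"offset":[0,0,0],"roll":0.325,"gripper":1},{"offset":[0,0,0],"roll":0.38,"gripper":1},{"offset":[0,0,0],"roll":0.44,"gripper":1},{"offset":[0,0,0],"roll":0.5,"gripper":1},{"offset":[0,0,0],"roll":0.5,"gripper":1}]'
python3 -m pendant '[{"offset":[0,0,0],"roll":0.05,"gripper":1},{"offset":[0,0,0],"roll":0.105,"gripper":1},{"offset":[0,0,0],"roll":0.16,"gripper":1},{"offset":[0,0,0],"roll":0.215,"gripper":1},{"offset":[0,0,0],"roll":0.27,"gripper":1},{"offset":[0,0,0],"roll":0.325,"gripper":1},{"offset":[0,0,0],"roll":0.38,"gripper":1},{"offset":[0,0,0],"roll":0.44,"gripper":1},{"offset":[0,0,0],"roll":0.5,"gripper":1},{"offset":[0,0,0],"roll":0.5,"gripper":1},{"offset":[0,0,0],"roll":0.5,"gripper":1}]'
python3 rel.py 0.434 0.1665 0.018 7.3
```

```text
clock: 4.28
position: [0.4325, 0.17, 0.135]
orientation: [-0.067, 0.998, -0.0, 0.0]
wrist_force: [0.1, -0.1, 1.1]
opening: 0.0917
grip_force: 0.0
clock: 5.65
position: [0.4324, 0.1696, 0.1348]
orientation: [0.657, 0.754, 0.0, 0.0]
wrist_force: [-0.1, -0.2, -0.6]
opening: 0.0919
grip_force: 0.0
clock 5.65 pos [0.4324 0.1696 0.1348] heading 7.9 offset [-0.033  0.012  1.168] roll 0.0034 q7 -0.31 F [-0.06 -0.23 -0.6 ] open 0.09185045052308444 grip 0.0
```

```bash
python3 -m pendant '[{"offset":[-0.03,0.01,0.3],"roll":0.003,"gripper":1},{"offset":[-0.03,0.01,0.6],"roll":0.003,"gripper":1},{"offset":[-0.03,0.01,0.8],"roll":0.003,"gripper":1},{"offset":[-0.03,0.01,0.9],"roll":0.003,"gripper":1},{"offset":[-0.03,0.01,1],"roll":0.003,"gripper":1},{"offset":[-0.03,0.01,1],"roll":0.003,"gripper":1}]'
python3 rel.py 0.434 0.1665 0.018 7.3
```

```text
clock: 6.4
position: [0.4336, 0.1664, 0.0344]
orientation: [0.662, 0.749, -0.0, -0.0]
wrist_force: [-0.8, -0.5, 0.3]
opening: 0.0918
grip_force: 0.0
clock 6.4 pos [0.4336 0.1664 0.0344] heading 7.09 offset [0.    0.004 0.164] roll -0.0012 q7 -0.33 F [-0.81 -0.5   0.31] open 0.09183135777125877 grip 0.0
```

```bash
python3 -m pendant '[{"offset":[0,0,0.08],"roll":0,"gripper":1},{"offset":[0,0,0.16],"roll":0,"gripper":1},{"offset":[0,0,0.16],"roll":0,"gripper":0.5},{"offset":[0,0,0.16],"roll":0,"gripper":0.3},{"offset":[0,0,0.16],"roll":0,"gripper":0.1},{"offset":[0,0,0.16],"roll":0,"gripper":0.1},{"offset":[0,0,0.16],"roll":0,"gripper":0},{"offset":[0,0,0.16],"roll":0,"gripper":0},{"offset":[0,0,0.16],"roll":0,"gripper":0}]' 10
python3 rel.py 0.434 0.1665 0.018 7.3
```

```text
clock: 7.52
position: [0.4341, 0.1666, 0.0188]
orientation: [0.662, 0.749, 0.0, 0.0]
wrist_force: [8.9, 0.3, -0.2]
opening: 0.0265
grip_force: 5.5
clock 7.525 pos [0.4341 0.1666 0.0188] heading 7.05 offset [-0.    -0.001  0.008] roll -0.0014 q7 -0.33 F [ 8.89  0.33 -0.2 ] open 0.026506713355182506 grip 5.454196929931641
```

```bash
python3 -m pendant '[{"offset":[0,0.02,0],"roll":0,"gripper":0},{"offset":[0,0.03,0],"roll":0,"gripper":0},{"offset":[0,0.03,0],"roll":0,"gripper":0},{"offset":[0,0.03,0],"roll":0,"gripper":0}]' 10
python3 rel.py 0.434 0.1665 0.018 7.3
```

```text
clock: 8.02
position: [0.4368, 0.1669, 0.0189]
orientation: [0.662, 0.749, 0.0, 0.0]
wrist_force: [0.6, -0.1, 5.4]
opening: 0.0221
grip_force: 10.0
clock 8.025 pos [0.4368 0.1669 0.0189] heading 7.04 offset [-0.001 -0.028  0.009] roll -0.0014 q7 -0.33 F [ 0.58 -0.11  5.43] open 0.022123292382583364 grip 9.982840865850449
```

Gripped, with an opening of 22.1 mm. Lifting.

```bash
python3 -m pendant '[{"offset":[0,0,-0.1],"roll":0,"gripper":0},{"offset":[0,0,-0.3],"roll":0,"gripper":0},{"offset":[0,0,-0.6],"roll":0,"gripper":0},{"offset":[0,0,-1],"roll":0,"gripper":0}]' 25
python3 -m pendant '[{"offset":[0,0,-0.5],"roll":0,"gripper":0},{"offset":[0,0,-1],"roll":0,"gripper":0}]'
python3 -m pendant '[{"offset":[0,0,-0.3],"roll":0,"gripper":0},{"offset":[0,0,-0.5],"roll":0,"gripper":0},{"offset":[0,0,-0.5],"roll":0,"gripper":0}]' 
python3 -m pendant '[{"offset":[0,0,0],"roll":0,"gripper":0},{"offset":[0,0,0],"roll":0,"gripper":0},{"offset":[0,0,0],"roll":0,"gripper":0}]' 3
python3 - <<'E'
from h import *
s=bot.read_state(); print(s["position"],s["torque"],s["grip_force"],s["opening"])
d=cam("scene"); c=proj(d,[s["position"]])[0]; print(c); t=cam("top"); print(proj(t,[s["position"]]))
x,y=int(c[0])-110,max(int(c[1])-60,0)
cv2.imwrite("pics/lift.png",cv2.resize(d["img"][y:y+150,x:x+200,::-1],(800,600),interpolation=cv2.INTER_CUBIC));print(x,y)
E
```

```text
clock: 8.52
position: [0.4351, 0.1663, 0.119]
orientation: [0.662, 0.749, -0.002, -0.001]
wrist_force: [0.3, 0.5, -0.7]
opening: 0.0214
grip_force: 25.0
clock: 8.78
position: [0.4356, 0.1664, 0.2202]
orientation: [0.662, 0.749, -0.001, -0.0]
wrist_force: [0.9, 0.4, -1.5]
opening: 0.0221
grip_force: 25.0
clock: 9.15
position: [0.4371, 0.1671, 0.2701]
orientation: [0.662, 0.749, 0.001, 0.001]
wrist_force: [-0.3, -0.6, -1.2]
opening: 0.0218
grip_force: 25.0
clock: 9.52
position: [0.4362, 0.1666, 0.2678]
orientation: [0.662, 0.749, -0.001, -0.0]
wrist_force: [0.3, -0.0, -0.2]
opening: 0.0222
grip_force: 3.0
[0.43624835 0.16662493 0.26776413] [-0.06708204 -0.0109706  -0.02048339] 2.9953746870160103 0.02218730983793305
[304.88072127 169.54606229]
[[277.32985877 175.90911156]]
194 109
```

View pics/lift.png

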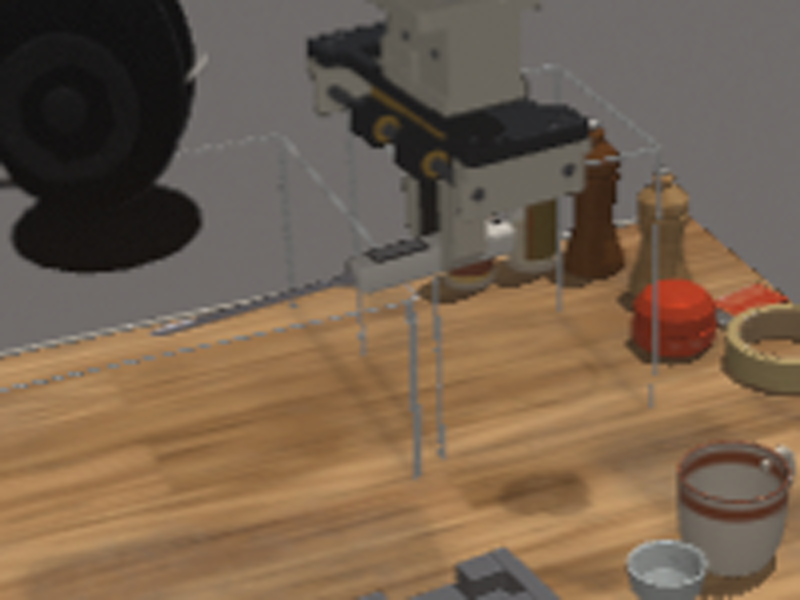

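Even at 3 N it stayed level: the tip is at crop (158,333) and the grip at about (435,258). I'll tip it by resting the butt of the handle on the cube's fixed top front edge and lowering with a light grip. First I turn the probe towards −x.

```bash
python3 -m pendant '[{"offset":[0,0,0],"roll":0,"gripper":0},{"offset":[0,0,0],"roll":-0.05,"gripper":0},{"offset":[0,0,0],"roll":-0.1,"gripper":0},{"offset":[0,0,0],"roll":-0.15,"gripper":0},{"offset":[0,0,0],"roll":-0.2,"gripper":0},{"offset":[0,0,0],"roll":-0.25,"gripper":0},{"offset":[0,0,0],"roll":-0.3,"gripper":0},{"offset":[0,0,0],"roll":-0.35,"gripper":0},{"offset":[0,0,0],"roll":-0.4,"gripper":0},{"offset":[0,0,0],"roll":-0.44,"gripper":0},{"offset":[0,0,0],"roll":-0.461,"gripper":0},{"offset":[0,0,0],"roll":-0.461,"gripper":0}]' 20
python3 rel.py 0.6 0.06 0.25 90
```

```text
clock: 11.12
position: [0.4368, 0.1668, 0.2687]
orientation: [0.0, 1.0, 0.0, -0.0]
wrist_force: [-0.1, -0.9, -0.3]
opening: 0.0217
grip_force: 20.0
clock 11.125 pos [0.4368 0.1668 0.2687] heading 89.98 offset [-1.632 -1.068  0.187] roll -0.0001 q7 1.13 F [-0.05 -0.87 -0.34] open 0.021711183759376425 grip 19.99206304550171
```

```bash
python3 -m pendant '[{"offset":[-0.4,-0.4,0],"roll":0,"gripper":0},{"offset":[-0.8,-0.8,0],"roll":0,"gripper":0},{"offset":[-0.8,-1,0],"roll":0,"gripper":0}]' 
python3 -m pendant '[{"offset":[-0.3,-0.05,0],"roll":0,"gripper":0},{"offset":[-0.6,-0.07,0],"roll":0,"gripper":0},{"offset":[-0.83,-0.07,0],"roll":0,"gripper":0},{"offset":[-0.83,-0.07,0.1],"roll":0,"gripper":0},{"offset":[-0.83,-0.07,0.18],"roll":0,"gripper":0},{"offset":[-0.83,-0.07,0.18],"roll":0,"gripper":0}]' 
python3 rel.py 0.6 0.06 0.23 90
python3 - <<'E'
from h import *
s=bot.read_state(); p=s["position"]
o=[]
for n in ("scene","top"):
    d=cam(n); 
    q=proj(d,[p+[-.178,0,-.004],p+[.042,0,-.004],p+[0,0,-.004],[.627,-.065,.21],[.627,.103,.21]]); c=q[:2].mean(0); x,y=int(c[0])-75,max(int(c[1])-75,0); print(n,q.round(1).tolist(),x,y)
    im=cv2.resize(d["img"][y:y+150,x:x+150,::-1],(400,400),interpolation=cv2.INTER_CUBIC)
    for k in q[3:]: cv2.circle(im,tuple(((k-[x,y])*400/150).astype(int)),3,(0,0,255),-1)
    o.append(im)
cv2.imwrite("pics/edge.png",np.hstack(o))
E
```

```text
clock: 11.5
position: [0.5194, 0.0636, 0.2686]
orientation: [0.003, 1.0, -0.001, 0.001]
wrist_force: [0.4, -0.1, -0.3]
opening: 0.022
grip_force: 20.0
clock: 12.25
position: [0.5982, 0.06, 0.2494]
orientation: [-0.0, 1.0, -0.0, -0.001]
wrist_force: [-0.5, -0.1, -0.6]
opening: 0.0221
grip_force: 20.0
clock 12.25 pos [0.5982 0.06   0.2494] heading 90.02 offset [-0.019  0.     0.194] roll 0.0001 q7 1.42 F [-0.5  -0.1  -0.62] open 0.022075438633253272 grip 19.99246448278427
scene [[350.6, 172.2], [313.7, 138.6], [319.9, 144.3], [357.5, 144.4], [300.9, 155.5]] 257 80
top [[315.7, 202.1], [351.8, 140.9], [345.7, 151.4], [393.9, 168.5], [334.3, 148.8]] 258 96
```

View pics/edge.png

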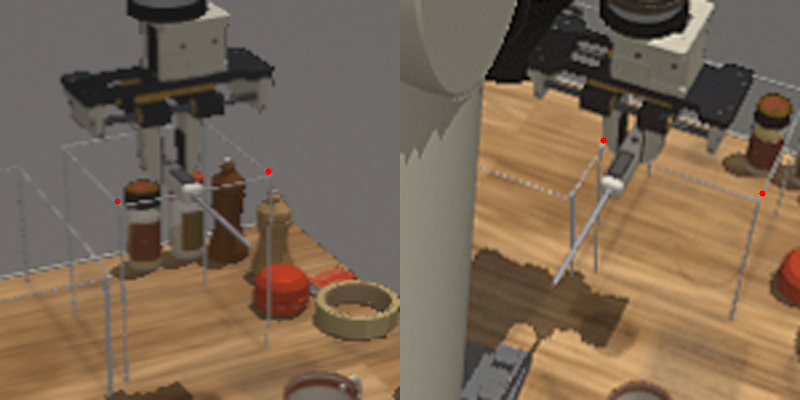

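The thermometer is level over the cube's front edge, which runs from (122,202) to (268,172) in the left picture and agrees with my estimate. I'll loosen the grip to 3 N and lower to tip it.

```bash
python3 -m pendant '[{"offset":[0,0,0.15],"roll":0,"gripper":0},{"offset":[0,0,0.22],"roll":0,"gripper":0},{"offset":[0,0,0.28],"roll":0,"gripper":0},{"offset":[0,0,0.33],"roll":0,"gripper":0},{"offset":[0,0,0.38],"roll":0,"gripper":0},{"offset":[0,0,0.43],"roll":0,"gripper":0},{"offset":[0,0,0.47],"roll":0,"gripper":0}]' 3
python3 rel.py 0.598 0.06 0.184 90
cat > tip.py <<'E'
from h import *
# probe tip located by pixel from both views: print predicted tip pixels for angles
s=bot.read_state(); p=s["position"]+[0,0,-.004]
import sys
o=[]
for n in ("scene","top"):
    d=cam(n)
    q=[proj(d,[p+.178*np.array([-np.cos(a),0,-np.sin(a)])])[0] for a in np.radians([0,15,30,45,60,75,90])]
    c=np.mean(q,0); x,y=int(c[0])-60,max(int(c[1])-60,0)
    im=cv2.resize(d["img"][y:y+120,x:x+120,::-1],(400,400),interpolation=cv2.INTER_CUBIC)
    for k in q: cv2.circle(im,tuple(((k-[x,y])*400/120).astype(int)),2,(0,0,255),-1)
    o.append(im); print(n,x,y)
cv2.imwrite(sys.argv[1],np.hstack(o))
E
python3 tip.py pics/tip1.png
```

```text
clock: 13.22
position: [0.6, 0.0599, 0.2035]
orientation: [-0.0, 1.0, 0.0, 0.0]
wrist_force: [-1.1, 0.7, 0.8]
opening: 0.0218
grip_force: 3.0
clock 13.225 pos [0.6    0.0599 0.2035] heading 90.02 offset [0.021 0.001 0.195] roll 0.0001 q7 1.42 F [-1.08  0.72  0.84] open 0.0218342938015529 grip 3.000011332333088
scene 278 154
top 266 157
```

View pics/tip1.png

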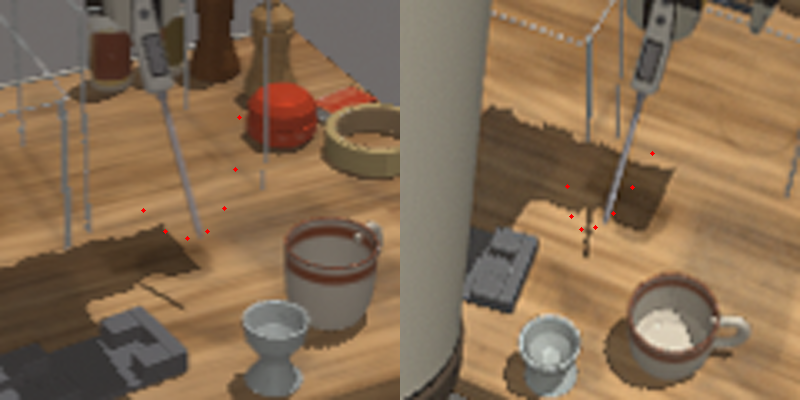

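It's now at about 42° (the tip at (200,235) lies near the 45° marker), which matches the geometry. That was picture 10 of 10, so I'll measure numerically from here. I'll lower further to reach about 60°, then grip firmly and lift.

```bash
python3 -m pendant '[{"offset":[0,0,0.05],"roll":0,"gripper":0},{"offset":[0,0,0.1],"roll":0,"gripper":0},{"offset":[0,0,0.15],"roll":0,"gripper":0},{"offset":[0,0,0.19],"roll":0,"gripper":0},{"offset":[0,0,0.19],"roll":0,"gripper":0}]'
python3 -m pendant '[{"offset":[0,0,0],"roll":0,"gripper":0},{"offset":[0,0,0],"roll":0,"gripper":0},{"offset":[0.2,0,-0.2],"roll":0,"gripper":0},{"offset":[0.3,0,-0.5],"roll":0,"gripper":0},{"offset":[0.3,0,-0.9],"roll":0,"gripper":0},{"offset":[0.3,0,-0.9],"roll":0,"gripper":0}]' 25
cat > loc.py <<'E'
from h import *
# probe axis: dark/grey thin line found by looking for edges near each candidate tip line, per view
s=bot.read_state(); p=s["position"]+[0,0,-.004]; print(s["clock"],s["position"].round(4),s["opening"],s["wrist_force"].round(2))
for n in ("scene","top"):
    d=cam(n); im=d["img"].astype(float)
    hsv=cv2.cvtColor(d["img"],cv2.COLOR_RGB2HSV)
    res=[]
    for a in np.arange(30,95,2.5):
        u=np.array([-np.cos(np.radians(a)),0,-np.sin(np.radians(a))])
        P=p+np.linspace(.08,.172,40)[:,None]*u
        q=proj(d,P).astype(np.float32)
        g=cv2.remap(hsv[...,1].astype(np.float32),q[:,0],q[:,1],cv2.INTER_LINEAR).ravel()
        P=p+np.linspace(.182,.2,10)[:,None]*u; q=proj(d,P).astype(np.float32)
        g2=cv2.remap(hsv[...,1].astype(np.float32),q[:,0],q[:,1],cv2.INTER_LINEAR).ravel()
        res.append((a,int(g.mean()),int(g2.mean())))
    print(n,res)
E
python3 loc.py
```

```text
clock: 13.95
position: [0.5995, 0.0599, 0.184]
orientation: [-0.0, 1.0, -0.0, -0.0]
wrist_force: [-1.7, 1.0, -1.4]
opening: 0.022
grip_force: 3.0
clock: 14.7
position: [0.5726, 0.0602, 0.279]
orientation: [-0.0, 1.0, 0.001, 0.004]
wrist_force: [0.4, -0.3, -1.6]
opening: 0.022
grip_force: 25.0
14.7 [0.5726 0.0602 0.279 ] 0.021999400577002358 [ 0.35 -0.3  -1.59]
scene [(np.float64(30.0), 126, 126), (np.float64(32.5), 124, 127), (np.float64(35.0), 121, 124), (np.float64(37.5), 121, 119), (np.float64(40.0), 122, 119), (np.float64(42.5), 122, 119), (np.float64(45.0), 120, 119), (np.float64(47.5), 117, 120), (np.float64(50.0), 111, 118), (np.float64(52.5), 109, 117), (np.float64(55.0), 107, 116), (np.float64(57.5), 106, 117), (np.float64(60.0), 108, 117), (np.float64(62.5), 112, 118), (np.float64(65.0), 116, 119), (np.float64(67.5), 112, 120), (np.float64(70.0), 94, 121), (np.float64(72.5), 54, 122), (np.float64(75.0), 37, 123), (np.float64(77.5), 73, 126), (np.float64(80.0), 105, 128), (np.float64(82.5), 118, 130), (np.float64(85.0), 114, 132), (np.float64(87.5), 109, 133), (np.float64(90.0), 103, 131), (np.float64(92.5), 99, 128)]
top [(np.float64(30.0), 121, 115), (np.float64(32.5), 122, 114), (np.float64(35.0), 121, 116), (np.float64(37.5), 119, 114), (np.float64(40.0), 117, 113), (np.float64(42.5), 116, 113), (np.float64(45.0), 116, 114), (np.float64(47.5), 116, 115), (np.float64(50.0), 117, 116), (np.float64(52.5), 118, 117), (np.float64(55.0), 118, 118), (np.float64(57.5), 118, 119), (np.float64(60.0), 117, 121), (np.float64(62.5), 115, 124), (np.float64(65.0), 109, 129), (np.float64(67.5), 84, 132), (np.float64(70.0), 44, 133), (np.float64(72.5), 32, 134), (np.float64(75.0), 69, 127), (np.float64(77.5), 106, 130), (np.float64(80.0), 123, 126), (np.float64(82.5), 127, 122), (np.float64(85.0), 127, 119), (np.float64(87.5), 126, 116), (np.float64(90.0), 125, 116), (np.float64(92.5), 123, 119)]
```

The probe is now at about 73°, and both views agree. I'll triangulate the tip and refine the mug's rim.

```bash
cat > tri.py <<'E'
from h import *
import sys
A=float(sys.argv[1]) if len(sys.argv)>1 else 73
s=bot.read_state(); p=s["position"]+[0,0,-.004]; L=np.arange(.1,.21,.001); rays=[]
for n in ("scene","top"):
    d=cam(n); sat=cv2.cvtColor(d["img"],cv2.COLOR_RGB2HSV)[...,1].astype(np.float32)
    best=None
    for a in np.arange(A-8,A+8,.5):
        u=np.array([-np.cos(np.radians(a)),0,-np.sin(np.radians(a))]); q=proj(d,p+L[:,None]*u).astype(np.float32)
        g=cv2.remap(sat,q[:,0],q[:,1],cv2.INTER_LINEAR).ravel()
        if best is None or g[:70].mean()<best[0]: best=(g[:70].mean(),a,g,q)
    i=np.argmax(best[2]>80); print(n,best[1],L[i],best[3][i]); c,v=ray(d,best[3][i:i+1]); rays.append((c,v[0]/np.linalg.norm(v[0])))
M=[np.eye(3)-np.outer(v,v) for c,v in rays]
t=np.linalg.solve(sum(M),sum(m@c for m,(c,v) in zip(M,rays))); print("tip",t.round(4),"rel TCP",(t-s["position"]).round(4),[np.linalg.norm(m@(t-c)).round(4) for m,(c,v) in zip(M,rays)])
E
python3 tri.py; python3 m.py | head -4; python3 rel.py 0.518 -0.2045 0.279 90
```

```text
scene 74.0 0.17500000000000007 [332.43582 205.08414]
top 72.0 0.17300000000000007 [331.37317 206.80963]
tip [0.5187 0.0609 0.1045] rel TCP [-0.0514  0.001  -0.1707] [np.float64(0.0006), np.float64(0.0006)]
tall [ 0.4647 -0.2043  0.099 ] [ 0.4691 -0.2039  0.099 ]
low [ 0.429  -0.0274  0.066 ] [ 0.4292 -0.0232  0.066 ]
egg [0.3739 0.0546 0.056 ] [0.3652 0.0576 0.056 ]
tall rim LR top [[ 0.4561 -0.1615  0.099 ]
clock 15.0 pos [0.5691 0.0598 0.2734] heading 90.02 offset [ 0.512 -2.643 -0.054] roll 0.0001 q7 1.41 F [ 0.8  -0.53 -1.49] open 0.02224773349315381 grip 25.00002086162567Traceback (most recent call last):
  File "m.py", line 17, in <module>
    nn,l,st,_=cv2.connectedComponentsWithStats(m); k=1+st[1:,4].argmax()
                                                       ~~~~~~~~~~~~~~~^^
ValueError: attempt to get argmax of an empty sequence
```

```bash
python3 -m pendant '[{"offset":[0,0,-0.2],"roll":0,"gripper":0},{"offset":[0,-0.1,-0.45],"roll":0,"gripper":0},{"offset":[0.1,-0.4,-0.45],"roll":0,"gripper":0},{"offset":[0.3,-0.7,-0.45],"roll":0,"gripper":0},{"offset":[0.4,-1,-0.45],"roll":0,"gripper":0}]' 30
python3 -m pendant '[{"offset":[0,-0.4,0],"roll":0,"gripper":0},{"offset":[0.1,-0.8,0],"roll":0,"gripper":0},{"offset":[0.1,-1,0],"roll":0,"gripper":0}]'
python3 -m pendant '[{"offset":[0,-0.3,0],"roll":0,"gripper":0},{"offset":[0.07,-0.5,0],"roll":0,"gripper":0},{"offset":[0.07,-0.64,0],"roll":0,"gripper":0},{"offset":[0.07,-0.64,0],"roll":0,"gripper":0},{"offset":[0.07,-0.64,0],"roll":0,"gripper":0}]'
python3 rel.py 0.512 -0.205 0.224 90; python3 tri.py
python3 - <<'E'
from h import *
# tall mug rim: white mask bbox in both views vs. expected rim projection
th=np.linspace(0,2*np.pi,73)
for n in("scene","top"):
    d=cam(n); hsv=cv2.cvtColor(d["img"],cv2.COLOR_RGB2HSV); m=((hsv[...,1]<45)&(hsv[...,2]>130)).astype(np.uint8)
    q=proj(d,np.c_[.467+.044*np.cos(th),-.204+.044*np.sin(th),.099+0*th]); x,y=q.min(0).round(1); X,Y=q.max(0).round(1)
    nn,l,st,_=cv2.connectedComponentsWithStats(m); near=[r.tolist() for r in st[1:] if r[4]>40 and r[0]<X+8 and r[0]+r[2]>x-8 and r[1]<Y+30 and r[1]+r[3]>y-8]
    print(n,"rim predicted",x,y,X,Y,"white comps x,y,w,h,A",near)
    cv2.imwrite(f"pics/over_{n}.png",d["img"][...,::-1])
E
```

```text
clock: 15.62
position: [0.5286, -0.041, 0.3188]
orientation: [-0.0, 1.0, 0.0, -0.001]
wrist_force: [0.6, -0.1, -0.4]
opening: 0.0218
grip_force: 30.0
clock: 16.0
position: [0.5185, -0.143, 0.3188]
orientation: [0.002, 1.0, -0.0, -0.001]
wrist_force: [0.4, 0.2, 0.2]
opening: 0.0218
grip_force: 30.0
clock: 16.62
position: [0.5133, -0.2029, 0.3194]
orientation: [-0.001, 1.0, 0.0, -0.0]
wrist_force: [0.6, 0.5, -0.7]
opening: 0.0218
grip_force: 30.0
clock 16.625 pos [ 0.5133 -0.2029  0.3194] heading 90.1 offset [ 0.013 -0.022  0.954] roll 0.0006 q7 1.93 F [ 0.63  0.54 -0.68] open 0.02178912309044582 grip 30.00015377998352
scene 74.5 0.1 [428.60144 151.82576]
top 80.5 0.1 [434.29306 224.34074]
tip [ 0.4928 -0.2044  0.2181] rel TCP [-0.0205 -0.0015 -0.1013] [np.float64(0.0029), np.float64(0.0029)]
scene rim predicted 412.8 187.1 445.4 203.0 white comps x,y,w,h,A [[422, 191, 29, 12, 52]]
top rim predicted 402.3 244.2 437.9 275.9 white comps x,y,w,h,A [[65, 0, 370, 349, 28976], [403, 245, 42, 38, 595], [424, 278, 86, 122, 916]]
```

The rim prediction matches in both views. Lowering into the mug.

```bash
python3 -m pendant '[{"offset":[0.01,-0.02,0.15],"roll":0,"gripper":0},{"offset":[0.01,-0.02,0.3],"roll":0,"gripper":0},{"offset":[0.01,-0.02,0.45],"roll":0,"gripper":0},{"offset":[0.01,-0.02,0.45],"roll":0,"gripper":0}]'
python3 rel.py 0.512 -0.205 0.224 90
python3 -m pendant '[{"offset":[0,0,0.1],"roll":0,"gripper":0},{"offset":[0,0,0.2],"roll":0,"gripper":0},{"offset":[0,0,0.3],"roll":0,"gripper":0},{"offset":[0,0,0.4],"roll":0,"gripper":0},{"offset":[0,0,0.49],"roll":0,"gripper":0},{"offset":[0,0,0.49],"roll":0,"gripper":0},{"offset":[0,0,0.49],"roll":0,"gripper":0}]'
python3 rel.py 0.512 -0.205 0.224 90
python3 - <<'E'
from h import *
a=cv2.imread("pics/over_top.png")[...,::-1].astype(int)
d=cam("top"); b=d["img"].astype(int)
s=bot.read_state(); P=s["position"]+np.array([-.051,.001,-.171])
print("expected tip px",proj(d,[P])[0],"tip",P, "clock",s["clock"])
diff=(abs(a-b).sum(2)>60)[225:300,395:450]
v,u=np.nonzero(diff); print("changed rows range",v.min()+225,v.max()+225)
for r in range(225,300,2):
    c=np.nonzero(diff[r-225])[0]
    if len(c): print(r,(c+395).tolist())
m=lambda i:cv2.boundingRect(((cv2.cvtColor(i.astype(np.uint8),cv2.COLOR_RGB2HSV)[...,1]<45)&(i.max(2)>130)).astype(np.uint8)[262:292,395:446]); print("mug boxes",m(a),m(b))
E
```

```text
clock: 17.32
position: [0.5107, -0.2056, 0.2726]
orientation: [-0.0, 1.0, 0.001, -0.002]
wrist_force: [0.5, -0.4, 0.4]
opening: 0.022
grip_force: 30.0
clock 17.325 pos [ 0.5107 -0.2056  0.2726] heading 90.02 offset [-0.015  0.006  0.486] roll 0.0001 q7 1.94 F [ 0.48 -0.35  0.41] open 0.021955671422848728 grip 30.000004470348358
clock: 18.2
position: [0.5121, -0.2062, 0.2259]
orientation: [-0.0, 1.0, -0.0, 0.0]
wrist_force: [0.7, -0.1, -0.2]
opening: 0.0217
grip_force: 30.0
clock 18.2 pos [ 0.5121 -0.2062  0.2259] heading 90.02 offset [0.001 0.012 0.019] roll 0.0001 q7 1.95 F [ 0.7  -0.08 -0.24] open 0.021744806011727517 grip 29.99998390674591
expected tip px [416.25818911 269.68246852] tip [ 0.46125519 -0.2052417   0.05510342] clock 18.25
changed rows range 225 273
225 [429, 430, 431, 432, 433, 434, 435, 437, 438, 439, 440, 441, 442, 443, 444]
227 [428, 429, 430, 431, 434]
229 [428, 429, 430, 433, 434, 437, 438]
231 [427, 428, 429, 430, 433, 434, 435, 436, 437]
233 [426, 427, 428, 429, 432, 433, 434, 435, 436]
235 [426, 427, 428, 430, 431, 432, 433, 434]
237 [429, 430, 431, 432, 434]
241 [426, 428, 429]
243 [425, 428]
245 [424, 427]
247 [426]
249 [423, 425, 430, 431]
251 [424, 425, 431, 432, 433]
253 [422, 423, 424, 434, 435]
255 [395, 396, 397, 398, 399, 400, 421, 422, 435]
257 [396, 397, 398, 399, 400, 401, 402, 420, 421, 422, 436]
259 [398, 399, 400, 401, 402, 419, 420, 421, 436, 437]
261 [403, 404, 419, 437]
263 [418, 419, 420, 436, 437]
265 [413, 414, 417, 418, 419, 436]
267 [412, 413, 414, 416, 417, 418, 433, 436]
269 [411, 412, 413, 414, 415, 416, 417, 432, 434, 435]
271 [412, 413, 414, 415, 416, 417]
273 [416, 417]
mug boxes (8, 0, 43, 29) (9, 0, 42, 29)
```

The probe is seen inside the mouth and ends at about (416,271), where it was expected. The mug hasn't moved and the wrist forces are near zero. I'll let it settle and hand in.

```bash
python3 -m pendant '[{"offset":[0,0,0],"roll":0,"gripper":0},{"offset":[0,0,0],"roll":0,"gripper":0},{"offset":[0,0,0],"roll":0,"gripper":0},{"offset":[0,0,0],"roll":0,"gripper":0}]'
python3 -c "from station import bot; print(bot.hand_in())"
```

```text
clock: 18.75
position: [0.512, -0.2061, 0.2258]
orientation: [-0.0, 1.0, -0.0, 0.0]
wrist_force: [0.3, -0.7, -0.6]
opening: 0.0222
grip_force: 30.0
the job is handed in; nothing more can be done
None
```

I handed the job in at 18.75 s: the thermometer is held steady at about 73° with its tip about halfway down the taller mug, the wrist force near zero and no sign of touching the mug; no verdict came back.

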